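Load an oil sample cell through the spring flap of a benchtop analyser

ROBOT

A 6-joint arm with a two-finger parallel gripper is mounted at the origin on the work surface. World frame = base frame: x ahead of the robot, y to its left, z up, the work surface at z = 0. Lengths are in m, angles in rad, forces in N, time in s.
With the tool pointing down it reaches from about 0.325 to 0.775 m from the base axis. Payload 5.5 kg.
Tool frame: the origin (TCP) lies between the finger pads; the fingertips stand 8 mm ahead of it and the grasp point (between the pads) lies 11 mm behind it (tcp_to_tips is the distance from the TCP to the fingertips, in m); z points along the fingers, y is the direction in which the jaws open and shut (so a half turn about z gives the same grasp; the last joint's range is limited). The gripper opens to 88 mm and grips with 3 to 60 N. Pads are 20 mm wide; open, the fingers measure 115 mm over their backs; the gripper's body (75 mm by 178 mm) begins 61 mm behind the grasp point.
Start: joints at [1.07, 0.091, 1.231, -0, 1.82, -0.057], TCP at [0.258, 0.542, 0.197] pointing down, gripper open.
Joint ranges: [-2.87, 2.87], [-0.86, 2.18], [0.17, 2.46], [-1.51, 4.65], [0.06, 2.69], [-2.65, 2.65]. Speed limits (rad/s): [2.57, 2.57, 3.01, 3.14, 3.14, 3.14].

INTERFACE

Orientations are given as a unit quaternion [w, x, y, z].
In Python, from bench import * gives the robot as it stands. Calls block until the motion is done:
- move_to(position, orientation): joint-space move of the TCP to a pose.
- move_l(position, speed=0.15, orientation=None): straight line of the TCP; orientation=None keeps the orientation; speed is the mean speed in m/s.
- movej(angles): joint-space move.
- gripper_open() and close(): open the fingers fully, or close them until they stop; the grip force is fixed at half the most.
- hold(seconds).
- inverse_kinematics(position, orientation): joint angles nearest the present ones, or None.
- state(): the state.
- get_image(name): name is "scene" or "top" or "wrist"; returns a dict with "frame" (420x560x3 uint8, blue, green, red), "depth" (420x560 float32, m along the optical axis (not along the pixel's ray), 0 where there is no reading), "camera_matrix" (3x3 intrinsics, pixels), "view" (4x4, takes a point from world to camera coordinates). Camera axes: x right, y up, looking along -z (the intrinsics and any distortion apply to the point x, -y, -z); pixel columns grow to the right and rows downward; lengths in m; the calibration is good to about 2 mm. The wrist camera is an equidistant fisheye: a pixel r from the principal point sees the ray r / f radians off the axis. A picture is of the moment at which its call begins.
A pose or a line that the arm cannot do raises IKError and nothing moves.
- job_done(): hands the job in, once; it reports no verdict.
The state is a dict: "time": time; "joint_pos": joint angles; "dq": joint speeds; "joint_torque": joint torques, N m; "ee_pos": TCP position; "ee_rot": TCP orientation; "ft_force": force on the tool from outside, world axes, zero at the start; "moment": the same for the moment, N m; "finger_gap": finger opening in m.
Only numpy, scipy, OpenCV 4.12 (cv2) and the standard library are available. Lean on these libraries where they do the work, as an engineer would, in place of code of your own. Each camera call takes 0.05 s, during which the arm holds its last target.

TASK

Load the filled sample cell into the oil analyser: take the metal cell off the tray, lower it upright through the two-leaf spring flap of the port in the analyser's top, and push it all the way down until it stops firmly on its seat and both leaves have sprung shut above it. The seat is delicate and its height is not known, so feel for it: press firmly but never with more than about 20 N. Leave the bottle and the beaker where they stand.

Things in the scene. Friction and masses are not known exactly. Their poses are not given: they have to be found in the camera images.
- cell: Sample cell: sealed upright aluminium block with a black top band and a round amber window in each broad face; 26 mm thick (x), 50 mm wide (y), 76 mm tall (z), about 220 g, bottom edges rounded by 4 mm, top flat. Origin: centre of its underside, z up. It stands on the tray; either way round fits the port.
- port (a point): Centre of the port, level with the analyser's flat top 140 mm above the bench; axes as analyser. Opening 40 mm (x) by 54 mm (y), shut by two flap leaves. Below 21 mm of depth the well narrows to 30 mm (x) by 54 mm (y), straight down and centred here; it takes the cell upright with its 26 mm thickness along x.
- seat_plate (a joint): Travel in m of the sprung plate at the well's bottom: 0 up, 0.0025 down on its solid stop (cell home; spring 2 to 3 N). Seat height unknown: home, the cell's top is 21 to 36 mm below the analyser's top. Once its foot is 42 mm deep a leaf spring grips the cell: it takes 4 to 9 N to push on and stays where left; at the seat the force climbs steeply.
- analyser: Benchtop analyser, a fixed cream housing: main part x = -100 to 100 mm, y = -110 to 110 mm, flat clear top at 140 mm; a lower sloping panel in front reaches to x = -160 mm. Origin: on the bench, straight under the port.
- tray: White metal tray lying fixed on the bench, 120 (x) by 200 mm (y), 4 mm thick floor with an 8 mm high rim. Origin: centre of its underside.
- bottle: Small capped amber sample bottle, 38 mm across and 75 mm tall, standing on the same tray, about 100 mm from the cell. Origin: centre of its underside. To be left alone.
- beaker: Glass beaker, 60 mm across and 85 mm tall, standing on the bench beyond the gap between analyser and tray. Origin: centre of its underside. To be left alone.
- flap_far (a joint): Angle of the flap leaf on the + x side of the port: aluminium, flush with the top, 17 mm long, hinged along y at x = +17.5 mm: 0 shut, about 1.5 rad hanging down. Pushing the cell through both leaves takes about 8 N in all, its weight included, less once open. The leaves can shut only when the cell's top is more than 20 mm below the analyser's top and nothing else is in the port.
- flap_near (a joint): Angle of the flap leaf on the - x side of the port: aluminium, flush with the top, 17 mm long, hinged along y at x = -17.5 mm: 0 shut, about 1.5 rad hanging down. Pushing the cell through both leaves takes about 8 N in all, its weight included, less once open. The leaves can shut only when the cell's top is more than 20 mm below the analyser's top and nothing else is in the port.
There are look-alikes about, which are no part of the job. Leave any red look-alike of the cell alone.

How it is judged:
On the way, in this order (a step that is already met when the one before it is completed fails the run):
1. the cell stands upright in the port and holds both flap leaves open (value of joint each of flap_far, flap_near above 1 rad and z of cell in the frame of port below -0.02 m and horizontal distance between cell and port below 0.006 m and angle between cell's own z axis and vertical below 0.15 rad), for 0.1 s.
2. the cell is pushed fully home on its seat (value of joint seat_plate above 0.002 m and z of cell in the frame of port below -0.095 m), for 0.1 s.
At the end, for the whole second after the job is handed in: The cell stands upright (within 0.08 rad) and at rest in the well under the port (within 6 mm sideways), fully home: its seat plate is down by more than 1.8 of its 2.5 mm; both flap leaves are shut above it (within 0.08 rad) (value of joint each of flap_far, flap_near below 0.08 rad and value of joint seat_plate above 0.0018 m and z of cell in the frame of port below -0.095 m and horizontal distance between cell and port below 0.006 m and angle between cell's own z axis and vertical below 0.08 rad and linear speed of cell below 0.02 m/s); the robot touches nothing.
It fails at once if the cell is pressed onto its seat with more than 22 N (contact force between cell and seat_plate above 22 N).
It fails at once if the bottle is moved by more than 20 mm (distance of bottle from where it was at the start of the episode above 0.02 m).
It fails at once if the beaker is moved by more than 20 mm (distance of beaker from where it was at the start of the episode above 0.02 m).
It also fails if it takes over 64 s, if anything falls off the work surface, if the arm or the gripper's body presses on something with over 40 N, if the wrist force passes 120 N, or if a joint passes its speed limit or range.

## Working session

There is one attempt and no reset: what is moved stays moved. The work goes in short steps, each a Python script; the robot and the scene stay as the last script left them, time stands still between calls to the robot, and variables do not carry over. Pictures are saved under pics/ and viewed, and the job is handed in when it is done.

```bash
mkdir -p pics; ls
python3 - <<'E'
from bench import *
import cv2,numpy as np
s=state();print(s)
for n in("scene","top","wrist"):
    im=get_image(n);cv2.imwrite(f"pics/{n}0.png",im["frame"]);np.savez(f"{n}0.npz",**im);print(n,im["camera_matrix"].tolist(),np.round(im["view"],4).tolist())
E
```

```text
pics
{'time': 0.0, 'joint_pos': array([ 1.07033228e+00,  9.18533526e-02,  1.23181413e+00, -3.16360312e-05,
        1.81981489e+00, -5.67131478e-02]), 'dq': array([-0.00050083, -0.00028731, -0.00065934, -0.00110953, -0.00101349,
       -0.00161522]), 'joint_torque': array([ 1.07976408e-03, -4.46443069e+01, -4.06458592e+01,  7.00633158e-02,
        2.88502680e-02, -1.90541109e-04]), 'ee_pos': array([0.2574576 , 0.5415877 , 0.19605075]), 'ee_rot': array([-2.45092801e-04,  2.20063177e-01,  9.75485164e-01, -9.12646847e-04]), 'ft_force': array([ 0.53894297, -0.40527928,  0.24656773]), 'moment': array([ 0.03799339,  0.03946845, -0.00631747]), 'finger_gap': 0.0878818694702767}
scene [[393.3602195318014, 0.0, 281.83526384902234], [0.0, 393.3602195318014, 215.5134567931586], [0.0, 0.0, 1.0]] [[-0.8671, 0.4979, 0.0155, 0.5714], [-0.3347, -0.6054, 0.7222, 0.0961], [0.369, 0.621, 0.6916, -1.2338], [0.0, 0.0, 0.0, 1.0]]
top [[422.7080262771509, 0.0, 276.3975799131958], [0.0, 422.7080262771509, 210.66338751724504], [0.0, 0.0, 1.0]] [[0.0026, -0.9998, 0.0183, -0.0539], [0.9903, 0.0051, 0.1387, -0.6232], [-0.1387, 0.0178, 0.9902, -0.9545], [0.0, 0.0, 0.0, 1.0]]
wrist [[325.19226210127806, 0.0, 278.88970864691953], [0.0, 325.19226210127806, 211.27694935733356], [0.0, 0.0, 1.0]] [[0.4298, 0.9029, -0.0016, -0.5988], [-0.8749, 0.416, -0.248, 0.029], [-0.2232, 0.108, 0.9688, -0.3888], [0.0, 0.0, 0.0, 1.0]]
```

View pics/scene0.png

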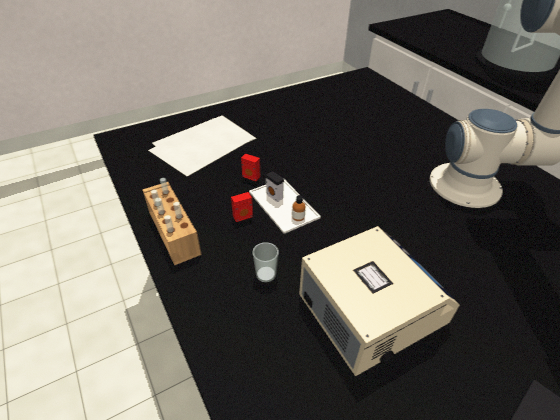

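View pics/top0.png

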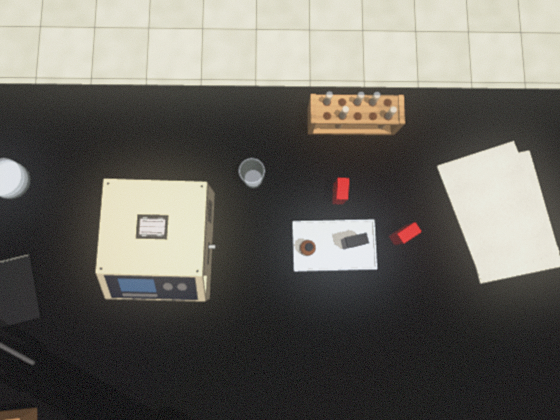

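View pics/wrist0.png

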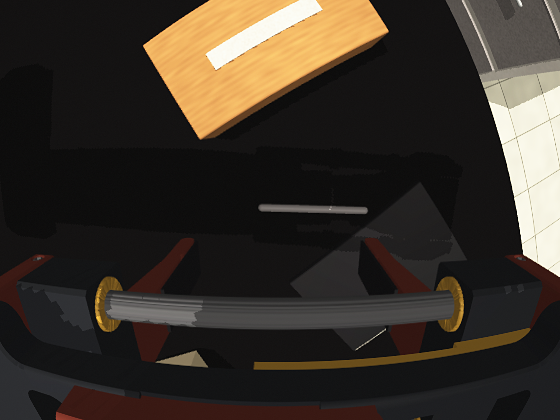

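Candidates for the cell: the grey block with a black top on the tray (top image 355,241; scene 275,188), and the red look-alikes (top 342,190 and 407,233; scene 242,207 and 251,167). The bottle is at top 307,247. I choose the black-topped block and check it in close crops.

```bash
cat > h.py <<'E'
import numpy as np,cv2
def deproj(im,u,v,depth=None):
    K=im["camera_matrix"];d=im["depth"][v,u] if depth is None else depth
    x=(u-K[0,2])/K[0,0]*d;y=(v-K[1,2])/K[1,1]*d
    T=np.linalg.inv(im["view"]);P=np.stack([x,-y,-d,np.ones_like(d)],-1)
    return (P@T.T)[...,:3]
def cloud(im):
    v,u=np.mgrid[0:420,0:560];return deproj(im,u,v)
def ray_z(im,u,v,z):
    K=im["camera_matrix"];T=np.linalg.inv(im["view"])
    d=T[:3,:3]@np.array([(u-K[0,2])/K[0,0],-(v-K[1,2])/K[1,1],-1]);o=T[:3,3]
    return o+d*(z-o[2])/d[2]
E
python3 - <<'E'
from h import *
a=np.load("top0.npz");b=np.load("scene0.npz")
f=a["frame"]
c=[cv2.resize(f[205:280,285:385],(400,300),interpolation=2),cv2.resize(f[170:310,85:225],(400,400),interpolation=2)[:300]]
d=cv2.resize(b["frame"][160:235,230:330],(400,300),interpolation=2)
e=cv2.resize(b["frame"][250:310,340:420],(400,300),interpolation=2)
cv2.imwrite("pics/crop.png",np.vstack([np.hstack([c[0],d]),np.hstack([cv2.resize(f[200:253,115:186],(400,300),interpolation=2),e])]))
P=cloud(a)
z=P[...,2]
# analyser top
m=(abs(z-0.14)<0.006);m[:, 230:]=0;m[:, :80]=0
n,l,s,_=cv2.connectedComponentsWithStats(m.astype(np.uint8));i=1+s[1:,4].argmax();print(s[i])
q=P[l==i][:,:2].astype(np.float32);r=cv2.minAreaRect(q*1000);print(r,np.median(P[l==i][:,2]))
# objects
for nm,(u0,u1,v0,v1,zmin) in dict(cell=(335,385,225,260,.07),bot=(296,322,235,262,.05),beak=(235,275,150,195,.06),tray=(285,385,210,280,.003),red1=(330,355,170,210,.06),red2=(390,425,215,250,.06)).items():
    for im,nn in((a,"top"),):
        p=P[v0:v1,u0:u1].reshape(-1,3);p=p[p[:,2]>zmin]
        print(nm,len(p),cv2.minAreaRect((p[:,:2]*1000).astype(np.float32)),p[:,2].max() if len(p) else 0,np.median(p[:,2]))
E
```

```text
[   96   179   111   101 10142]
((571.8540649414062, 213.42173767089844), (221.65171813964844, 208.5028076171875), 88.68405151367188) 0.14023362094382785
cell 267 ((528.6458740234375, -143.89724731445312), (26.885766983032227, 235.51368713378906), 15.140317916870117) 1.0325732738392126 0.08030628859139832
bot 174 ((522.4491577148438, -83.8114013671875), (34.31805419921875, 120.36201477050781), 20.942115783691406) 1.0325732738392126 0.057429620963816375
beak 231 ((611.8369750976562, 1.5699195861816406), (257.0686950683594, 57.80147933959961), 2.8738744258880615) 1.0325732738392126 0.08310902665724373
tray 3705 ((547.651123046875, -175.96328735351562), (168.36941528320312, 284.72027587890625), 0.12424375861883163) 1.0325732738392126 0.005587075369632322
red1 275 ((582.4478759765625, -136.18247985839844), (46.24090576171875, 279.0922546386719), 53.001258850097656) 1.0325732738392126 0.07648149133928839
red2 282 ((523.900634765625, -209.37086486816406), (35.75208282470703, 358.03369140625), 18.218181610107422) 1.0325732738392126 0.07628748645177674
```

View pics/crop.png

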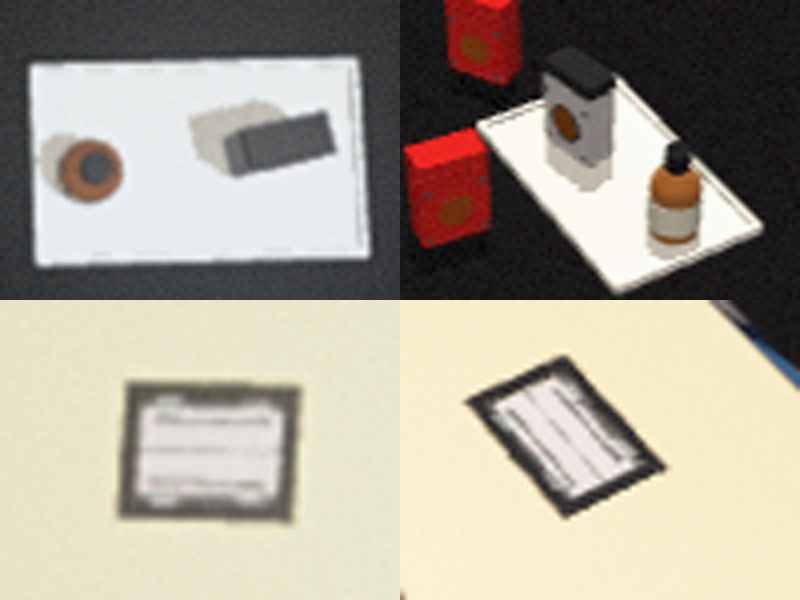

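The crop confirms it: the grey block with the black top band and the amber window is the cell, and the others are red. Next I refine the cell and port poses.

Run:
```python
from h import *
a=np.load("top0.npz");b=np.load("scene0.npz")
for nn,im,box in(("top",a,(130,175,205,245)),("scene",b,(350,395,255,300))):
    g=cv2.cvtColor(im["frame"],cv2.COLOR_BGR2GRAY);u0,u1,v0,v1=box
    m=np.zeros_like(g);m[v0:v1,u0:u1]=(g[v0:v1,u0:u1]<140)
    v,u=np.nonzero(m);p=np.array([ray_z(im,x,y,.14)[:2]*1000 for x,y in zip(u,v)]).astype(np.float32)
    print(nn,"port",len(p),cv2.minAreaRect(p))
    # top plate mask by color threshold
    box=(85,225,172,285) if nn=="top" else (290,470,215,375)
for nn,im,zlo,zhi in(("top",a,.076,.086),("scene",b,.076,.086)):
    P=cloud(im)
    for c,rr in(((.53,-.14),.05),):
        z=P[...,2];m=(z>zlo)&(z<zhi)&(np.hypot(P[...,0]-c[0],P[...,1]-c[1])<rr)
        m&=im["frame"].max(-1)<110
        p=P[m];print(nn,"cell",len(p),p.mean(0),cv2.minAreaRect((p[:,:2]*1000).astype(np.float32)),np.percentile(p[:,2],[5,50,95]))
        v,u=np.nonzero(m);p=np.array([ray_z(im,x,y,.080)[:2]*1000 for x,y in zip(u,v)]).astype(np.float32)
        print("   rays",cv2.minAreaRect(p))
P=cloud(a);z=P[...,2]
m=(abs(z-0.14)<0.006);m[:, 230:]=0;m[:, :80]=0;m[:170]=0
n,l,s,_=cv2.connectedComponentsWithStats(m.astype(np.uint8));i=1+s[1:,4].argmax()
v,u=np.nonzero(l==i);p=np.array([ray_z(a,x,y,.14)[:2]*1000 for x,y in zip(u,v)]).astype(np.float32)
print(cv2.minAreaRect(p),s[i])
m=(z>.05)&(z<.1)
for n,c,r in(("bottle",(.522,-.04),.05),("beaker",(.69,.02),.08)):
    q=P[m&(np.hypot(P[...,0]-c[0],P[...,1]-c[1])<r)];print(n,len(q),q.min(0),q.max(0))
```

```text
top port 285 ((574.9884033203125, 213.78622436523438), (48.772544860839844, 64.83665466308594), 0.2252647876739502)
scene port 307 ((572.1458740234375, 211.97657775878906), (65.95012664794922, 51.95269012451172), 88.65824890136719)
top cell 50 [ 0.5372856  -0.12362159  0.07941949] ((537.3521728515625, -123.451904296875), (15.891440391540527, 15.95346450805664), 43.978336334228516) [0.0767701  0.07938509 0.08217505]
   rays ((537.260009765625, -123.35801696777344), (15.7341947555542, 15.844405174255371), 0.19555681943893433)
scene cell 28 [ 0.53657991 -0.12232244  0.08020272] ((536.1630859375, -122.35476684570312), (21.618436813354492, 13.93088436126709), 33.89521789550781) [0.07789696 0.08043708 0.08198749]
   rays ((535.96630859375, -122.27021026611328), (20.66252326965332, 14.713334083557129), 46.335426330566406)
((571.6455078125, 212.63815307617188), (221.3176727294922, 207.8391876220703), 88.68896484375) [   96   179   111   101 10142]Traceback (most recent call last):
  File "<stdin>", line 25, in <module>
    return umr_minimum(a, axis, None, out, keepdims, initial, where)
ValueError: zero-size array to reduction operation minimum which has no identity
```

Run:
```python
from h import *
a=np.load("top0.npz");b=np.load("scene0.npz")
for nn,im,(uc,vc) in(("top",a,(355,241)),("scene",b,(274,180))):
    P=cloud(im);f=im["frame"];z=P[...,2]
    print(nn,ray_z(im,uc,vc,.08))
    m=(z>.070)&(z<.09)&(f.max(-1)<120);m=m.astype(np.uint8)
    n,l,s,c=cv2.connectedComponentsWithStats(m)
    d=[np.hypot(*(x-(uc,vc))) for x in c];i=int(np.argmin(d));print(s[i],c[i])
    p=P[l==i];print(cv2.minAreaRect((p[:,:2]*1000).astype(np.float32)),np.percentile(p[:,2],[5,50,95]))
    v,u=np.nonzero(l==i);p=np.array([ray_z(im,x,y,.080)[:2]*1000 for x,y in zip(u,v)]).astype(np.float32)
    print("  rays",cv2.minAreaRect(p),p.mean(0)); 
P=cloud(a)
for n,(u,v) in dict(bottle=(307,247),beaker=(250,165)).items(): print(n,ray_z(a,u,v,.08))
v,u=np.nonzero((a["frame"].min(-1)>180));k=(u>285)&(u<385)&(v>210)&(v<280)
print(cv2.minAreaRect(np.array([ray_z(a,x,y,.006)[:2]*1000 for x,y in zip(u[k],v[k])]).astype(np.float32)))
```

```text
top [ 0.55003512 -0.22873584  0.08      ]
[345 233  23  15 222] [356.21171171 239.95945946]
((552.5479125976562, -232.56166076660156), (23.235485076904297, 49.17866134643555), 12.66053295135498) [0.07744739 0.08032062 0.08305442]
  rays ((552.3944091796875, -231.902099609375), (23.163726806640625, 49.347679138183594), 12.665388107299805) [ 552.40686 -231.54977]
scene [ 0.55931604 -0.22044289  0.08      ]
[265 171  19  15 152] [274.03947368 177.80921053]
((552.3556518554688, -232.81500244140625), (28.080060958862305, 53.44911575317383), 14.082507133483887) [0.07166747 0.08066964 0.08337326]
  rays ((554.6371459960938, -229.3811492919922), (34.74886703491211, 59.24968338012695), 13.204462051391602) [ 554.3843  -229.21571]
bottle [ 0.53611476 -0.11994955  0.08      ]
beaker [0.72449435 0.01039465 0.08      ]
((546.1995849609375, -192.9892578125), (120.14990997314453, 200.22674560546875), 1.5617425441741943)
```

```bash
cat >> h.py <<'E'
def quat(th):
    f=np.radians((th+90)/2);return [0,np.cos(f),np.sin(f),0]
def wpts(im,u,v,z):
    """fisheye wrist pixel -> world point on plane z"""
    K=im["camera_matrix"];p=np.array([[[u,v]]],float)
    n=cv2.fisheye.undistortPoints(p,K,np.zeros(4))[0,0]
    T=np.linalg.inv(im["view"]);d=T[:3,:3]@np.array([n[0],-n[1],-1]);o=T[:3,3]
    return o+d*(z-o[2])/d[2]
def wproj(im,P):
    c=im["view"]@np.append(P,1);K=im["camera_matrix"]
    return cv2.fisheye.projectPoints(np.array([[[c[0],-c[1],-c[2]]]]),np.zeros(3),np.zeros(3),K,np.zeros(4))[0][0,0]
E
python3 - <<'E'
from bench import *
from h import *
for n,p,ths in(("cell",[.5525,-.232,.16],(12.7,192.7)),("port",[.573,.213,.25],(-1.3,178.7)),("push",[.573,.213,.25],(88.7,-91.3))):
    for th in ths:
        q=inverse_kinematics(p,quat(th));print(n,th,None if q is None else np.round(q,2))
im=np.load("wrist0.npz");T=np.linalg.inv(im["view"]);print(T[:3,3],-T[:3,2])
E
```

```text
cell 12.7 [-0.45  0.08  1.3  -0.    1.75 -0.68]
cell 192.7 [-0.45  0.08  1.3  -0.    1.75  2.47]
port -1.3 [ 0.3   0.14  1.08 -0.    1.92  0.32]
port 178.7 None
push 88.7 [ 0.3   0.14  1.08 -0.    1.92 -1.25]
push -91.3 [ 0.3   0.14  1.08 -0.    1.92  1.89]
[0.19596798 0.57054841 0.38290298] [ 0.22322265 -0.10799597 -0.96876649]
```

Run:
```python
from bench import *
from h import *
move_to([.573,.213,.26],quat(-1.3)); hold(.3)
im=get_image("wrist");cv2.imwrite("pics/w_port.png",im["frame"]);np.savez("w_port.npz",**im)
print(wproj(im,[.573,.213,.14]),state()["time"],state()["ee_pos"])
```

```text
[280.00553839 200.46977298] 2.1833 [0.57278982 0.21346222 0.25998649]
```

View pics/w_port.png

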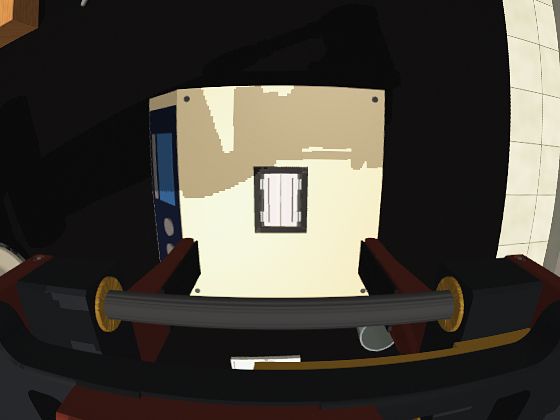

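The wrist view shows the port frame at columns 254–307 and rows 167–232, with the leaves' seam near column 281. I'll measure its corners.

Run:
```python
from h import *
im=dict(np.load("w_port.npz"));g=cv2.cvtColor(im["frame"],cv2.COLOR_BGR2GRAY)
for nm,(u0,u1,v0,v1),f in(("dark",(245,316,160,240),lambda x:x<70),):
    m=np.zeros_like(g);m[v0:v1,u0:u1]=f(g[v0:v1,u0:u1])
    n,l,s,c=cv2.connectedComponentsWithStats(m);i=1+s[1:,4].argmax();print(s[i])
    v,u=np.nonzero(l==i);p=np.array([wpts(im,x,y,.14)[:2]*1000 for x,y in zip(u,v)]).astype(np.float32)
    print(nm,cv2.minAreaRect(p))
    # inner bright hole
m=np.zeros_like(g);m[172:230,258:304]=(g[172:230,258:304]>150)
v,u=np.nonzero(m);p=np.array([wpts(im,x,y,.14)[:2]*1000 for x,y in zip(u,v)]).astype(np.float32);print("leaves",cv2.minAreaRect(p))
for a in((186,99),(375,99),(197,291),(363,291)):print(wpts(im,*a,.14))
cv2.imwrite("pics/w_port_c.png",cv2.resize(im["frame"][155:245,235:330],None,fx=6,fy=6,interpolation=2))
```

```text
[ 254  167   54   65 1162]
dark ((573.4200439453125, 213.78631591796875), (63.54743957519531, 50.60618209838867), 88.74091339111328)
leaves ((573.2340087890625, 213.511962890625), (52.45452880859375, 39.23762130737305), 88.19426727294922)
[0.48552303 0.31475018 0.14      ]
[0.66596849 0.31098009 0.14      ]
[0.48071742 0.11477714 0.14      ]
[0.66122836 0.11069484 0.14      ]
```

View pics/w_port_c.png

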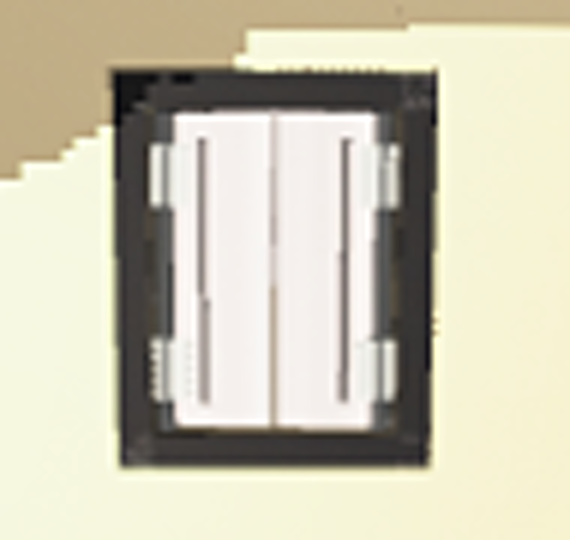

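Run:
```python
from bench import *
from h import *
move_to([.5525,-.232,.2],quat(12.7)); hold(.3)
im=get_image("wrist");cv2.imwrite("pics/w_cell.png",im["frame"]);np.savez("w_cell.npz",**im)
print(wproj(im,[.5525,-.232,.08]),state()["time"],state()["ee_pos"],state()["joint_pos"])
```

```text
[279.31148786 200.50607056] 4.1833 [ 0.55268937 -0.23155917  0.20006685] [-4.53539368e-01  8.95542465e-02  1.22714227e+00  3.24033303e-05
  1.82483444e+00 -6.75879809e-01]
```

View pics/w_cell.png

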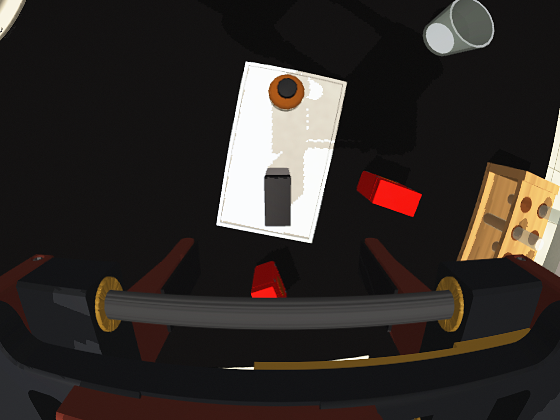

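The cell's dark top sits at columns 264–291 and rows 176–226, nicely between the jaws. The bottle is at (287,90), and the red blocks at (390,193) and (267,280) are clear of the fingers.

Run:
```python
from h import *
im=dict(np.load("w_cell.npz"));f=im["frame"]
cv2.imwrite("pics/w_cell_c.png",cv2.resize(f[155:240,235:320],None,fx=7,fy=7,interpolation=2))
g=cv2.cvtColor(f,cv2.COLOR_BGR2GRAY);print(g[200,258:300],g[160:232,277])
m=np.zeros_like(g);m[170:232,255:300]=((g[170:232,255:300]<75));
n,l,s,c=cv2.connectedComponentsWithStats(m);i=1+s[1:,4].argmax();print(s[i])
for sel,nm in((lambda v:v>=177,"top"),):
    v,u=np.nonzero(l==i);k=sel(v);p=np.array([wpts(im,x,y,.08)[:2]*1000 for x,y in zip(u[k],v[k])]).astype(np.float32)
    print(nm,cv2.minAreaRect(p))
```

```text
[252 252 252 252 255 251 158  51  65  65  65  65  66  65  65  65  64  64
  64  64  63  62  62  62  61  62  61  60  61  59  59  56  94 194 218 214
 213 226 251 254 253 252] [217 218 219 219 219 220 223 192 103 107 108 108 110 112 109   6  14  28
  32  67  64  64  63  63  63  65  64  64  64  64  63  64  64  63  63  64
  63  63  63  63  64  63  63  63  62  62  62  62  62  62  62  62  62  62
  61  61  60  61  62  61  61  60  60  60  57  62 185 255 254 252 253 252]
[ 265  175   26   51 1276]
top ((550.8316650390625, -233.27874755859375), (23.91706657409668, 47.870479583740234), 12.170766830444336)
```

View pics/w_cell_c.png

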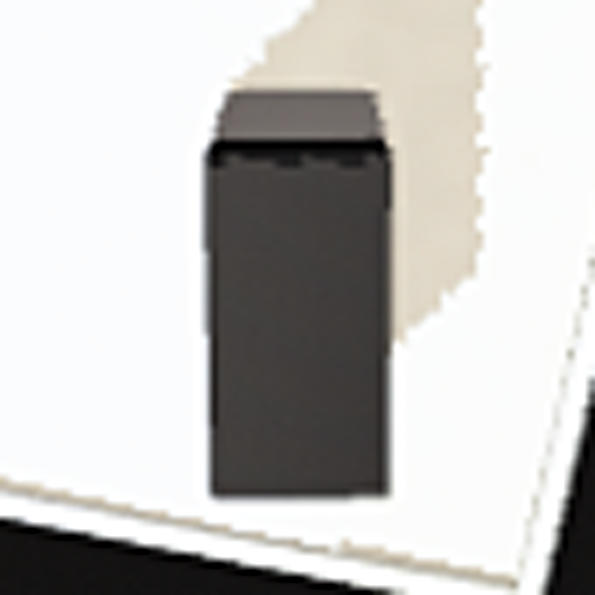

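Run:
```python
from bench import *
from h import *
q=quat(12.3)
move_l([.551,-.233,.12],.15,q)
move_l([.551,-.233,.061],.08)
s=state();print(s["ee_pos"],s["ft_force"])
close();s=state();print("gap",s["finger_gap"],s["ee_pos"],s["ft_force"])
move_l([.551,-.233,.075],.05);
hold(.2);s=state();print("gap",s["finger_gap"],s["ee_pos"],s["ft_force"],s["time"])
im=get_image("wrist");cv2.imwrite("pics/w_grasp.png",im["frame"]);np.savez("w_grasp.npz",**im)
im=get_image("scene");cv2.imwrite("pics/s_grasp.png",cv2.resize(im["frame"][140:250,220:360],None,fx=5,fy=5,interpolation=2))
```

```text
[ 0.55128996 -0.23314605  0.06153959] [-0.04605175 -0.32785291 -0.65817593]
gap 5.337022239520025e-05 [ 0.55101459 -0.23301836  0.06102921] [ 0.58375035 -0.31866599 -0.20462967]
gap 0.0004374650738226065 [ 0.55085491 -0.23292452  0.07468318] [-0.09864173  0.41318231  0.47355865] 7.725
```

View pics/w_grasp.png

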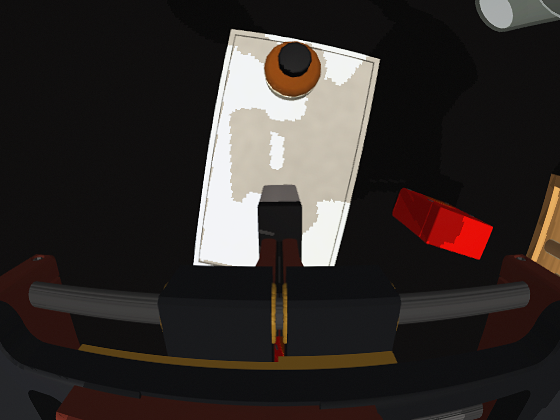

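View pics/s_grasp.png

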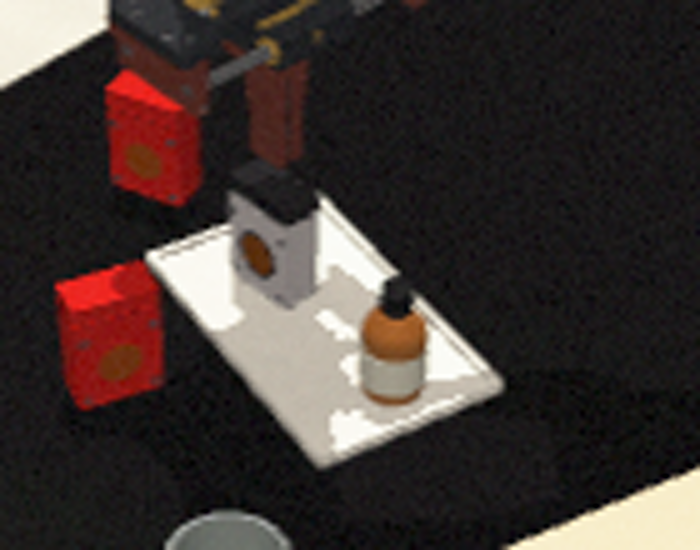

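Run:
```python
from bench import *
from h import *
im=dict(np.load("w_grasp.npz"));
print("tcp",wproj(im,[.551,-.233,.075]),"tip",wproj(im,[.551,-.233,.067]),"cellpred",wproj(im,[.551,-.233,.08]))
T=np.linalg.inv(im["view"]);print(T[:3,3],-T[:3,2])
for u,v in((259,203),(301,203),(262,190),(297,190)):print(u,v,wpts(im,u,v,.08))
a=get_image("top");np.savez("top1.npz",**a);P=cloud(a);f=a["frame"];z=P[...,2]
cv2.imwrite("pics/top1.png",cv2.resize(f[160:300,230:430],None,fx=4,fy=4,interpolation=2))
```

```text
tcp [280.46541398 242.6218516 ] tip [280.41290488 238.32642422] cellpred [280.50022949 245.47616415]
[ 0.53582808 -0.1673563   0.2614646 ] [ 0.05221151 -0.24214134 -0.96883514]
259 203 [ 0.53342873 -0.21034962  0.08      ]
301 203 [ 0.55695093 -0.2052292   0.08      ]
262 190 [ 0.53358624 -0.20256427  0.08      ]
297 190 [ 0.55300561 -0.19833688  0.08      ]
```

View pics/top1.png

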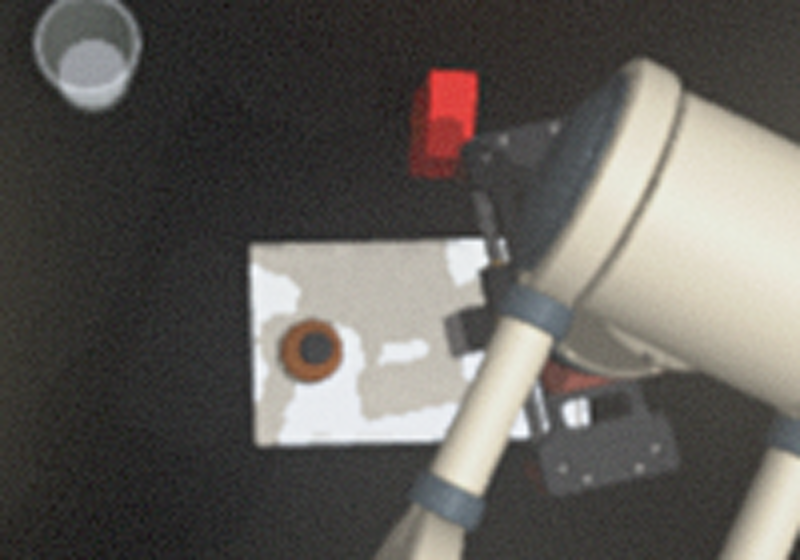

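The jaws closed on nothing and the cell has not moved. Depth should show where the fingers really are.

Run:
```python
from bench import *
from h import *
im=get_image("scene");np.savez("scene1.npz",**im)
P=cloud(im)
def pj(p):
    c=im["view"]@np.append(p,1);K=im["camera_matrix"];return K[0,0]*c[0]/-c[2]+K[0,2],-K[1,1]*c[1]/-c[2]+K[1,2]
print("tip proj",pj([.551,-.233,.067]),"tcp",pj([.551,-.233,.075]))
for cv in((275,130),(275,150),(275,160),(275,165),(282,160),(272,165),(275,170),(270,185),(275,190)):
    u=220+cv[0]//5;v=140+cv[1]//5
    print(cv,u,v,np.round(P[v,u],3),im["frame"][v,u])
for v in range(158,182,2):print(v,np.round(P[v,270:284:3],3).tolist())
w=dict(np.load("w_grasp.npz"));d=w["depth"]
print(np.round(d[200:300:8,[265,270,275,280,285,292]],3))
print(state()["ee_rot"],state()["finger_gap"])
```

```text
tip proj (np.float64(274.40155536807936), np.float64(180.27723578640553)) tcp (np.float64(274.4084200744481), np.float64(178.08074082805834))
(275, 130) 275 166 [ 0.555 -0.222  0.126] [31 37 75]
(275, 150) 275 170 [ 0.556 -0.221  0.114] [32 42 78]
(275, 160) 275 172 [ 0.556 -0.221  0.107] [35 42 79]
(275, 165) 275 173 [ 0.555 -0.223  0.101] [36 38 62]
(282, 160) 276 172 [ 0.553 -0.221  0.105] [27 36 73]
(272, 165) 274 173 [ 0.545 -0.246  0.082] [44 42 48]
(275, 170) 275 174 [ 0.545 -0.241  0.082] [41 39 42]
(270, 185) 274 177 [ 0.554 -0.23   0.082] [27 29 30]
(275, 190) 275 178 [ 0.555 -0.223  0.084] [30 28 32]
158 [[0.565, -0.232, 0.15], [0.562, -0.221, 0.156], [0.554, -0.22, 0.154], [0.543, -0.223, 0.148], [0.43, -0.397, 0.001]]
160 [[0.562, -0.238, 0.139], [0.561, -0.223, 0.148], [0.552, -0.222, 0.145], [0.541, -0.226, 0.139], [0.438, -0.384, 0.004]]
162 [[0.563, -0.237, 0.133], [0.561, -0.224, 0.14], [0.552, -0.223, 0.138], [0.543, -0.222, 0.136], [0.442, -0.377, 0.001]]
164 [[0.561, -0.24, 0.124], [0.56, -0.225, 0.132], [0.552, -0.223, 0.131], [0.541, -0.226, 0.125], [0.447, -0.
[... 893 characters left out ...]
 0.074], [0.562, -0.222, 0.08], [0.556, -0.216, 0.082], [0.549, -0.211, 0.083], [0.537, -0.213, 0.077]]
[[0.202 0.202 0.2   0.201 0.201 0.201]
 [0.188 0.187 0.188 0.187 0.187 0.188]
 [0.189 0.189 0.19  0.19  0.189 0.189]
 [0.19  0.191 0.19  0.19  0.19  0.191]
 [0.192 0.192 0.191 0.192 0.192 0.19 ]
 [0.169 0.17  0.192 0.193 0.168 0.169]
 [0.157 0.158 0.16  0.161 0.157 0.158]
 [0.146 0.147 0.151 0.151 0.147 0.146]
 [0.138 0.138 0.141 0.142 0.138 0.137]
 [0.079 0.078 0.134 0.133 0.13  0.08 ]
 [0.075 0.076 0.127 0.126 0.123 0.076]
 [0.07  0.071 0.079 0.119 0.074 0.071]
 [0.068 0.068 0.08  0.116 0.073 0.068]]
[-1.99597811e-04  6.27286129e-01  7.78788847e-01 -6.83525833e-05] 0.00014669598422638943
```

The fingertips lie about 30 mm higher than the documented tool frame says. I'll measure the real tip offset precisely and use that.

Run:
```python
from h import *
for nm,ref,box in(("w_cell",(.55269,-.23156,.20007),(150,410,230,275)),("w_port",(.57279,.21346,.25999),(150,410,230,275)),("w_grasp",(.55085,-.23292,.07468),(255,305,225,275))):
    w=dict(np.load(nm+".npz"));d=w["depth"];K=w["camera_matrix"];T=np.linalg.inv(w["view"])
    v,u=np.mgrid[box[2]:box[3],box[0]:box[1]];v=v.ravel();u=u.ravel()
    n=cv2.fisheye.undistortPoints(np.stack([u,v],-1)[:,None].astype(float),K,np.zeros(4))[:,0];D=d[v,u]
    p=(np.stack([n[:,0]*D,-n[:,1]*D,-D,np.ones_like(D)],-1)@T.T)[:,:3]-ref
    p=p[(p[:,2]>.0125)&(p[:,2]<.05)&(np.hypot(p[:,0],p[:,1])<.07)]
    print(nm,len(p),p[:,2].min(),np.histogram(p[:,2],bins=np.arange(.012,.052,.003)))
    k=p[:,2]<p[:,2].min()+.004;print("  ",np.round(p[k].mean(0),4),np.round(p[k].min(0),4),np.round(p[k].max(0),4))
```

```text
w_cell 1385 0.023894433020973632 (array([  0,   0,   0,   1, 110, 170, 180, 165, 151, 134, 176, 181, 117]), array([0.012, 0.015, 0.018, 0.021, 0.024, 0.027, 0.03 , 0.033, 0.036,
       0.039, 0.042, 0.045, 0.048, 0.051]))
   [0.0024 0.0042 0.0262] [-0.0545 -0.0195  0.0239] [0.0483 0.0226 0.0278]
w_port 1395 0.02361319709355586 (array([  0,   0,   0,   4, 117, 159, 173, 172, 156, 151, 156, 180, 127]), array([0.012, 0.015, 0.018, 0.021, 0.024, 0.027, 0.03 , 0.033, 0.036,
       0.039, 0.042, 0.045, 0.048, 0.051]))
   [0.0016 0.0034 0.0261] [-0.053  -0.0112  0.0236] [0.0519 0.0125 0.0276]
w_grasp 677 0.024463348798331397 (array([ 0,  0,  0,  0, 46, 66, 74, 82, 95, 74, 73, 99, 68]), array([0.012, 0.015, 0.018, 0.021, 0.024, 0.027, 0.03 , 0.033, 0.036,
       0.039, 0.042, 0.045, 0.048, 0.051]))
   [-0.0035  0.0101  0.0266] [-0.0121  0.0083  0.0245] [0.0051 0.0124 0.0284]
```

Tips are at reported TCP z + 24 mm, consistent in three views, where the documentation says −8 mm. The sideways position agrees. I'll regrasp with this offset and check for contact on the way.

Run:
```python
from bench import *
from h import *
gripper_open()
s=state();f0=s["ft_force"].copy();print("gap",s["finger_gap"],s["time"])
for z in np.arange(.065,.028,-.006):
    move_l([.551,-.233,z],.08);f=state()["ft_force"]-f0
    if np.abs(f).max()>4: print("contact",z,f);break
print(state()["ee_pos"],f)
close();s=state();print("gap",s["finger_gap"],s["ee_pos"],s["ft_force"]-f0,s["time"])
hold(.1)
im=get_image("wrist");cv2.imwrite("pics/w_grasp2.png",im["frame"]);np.savez("w_grasp2.npz",**im)
```

```text
gap 0.08788344150973292 9.3
[ 0.55064858 -0.23283355  0.02832266] [ 0.51942957 -1.45965693  1.12400828]
gap 0.025446033856967594 [ 0.55100676 -0.2329972   0.02898403] [ 0.63411922 -0.42696802  1.64037246] 12.05
```

View pics/w_grasp2.png

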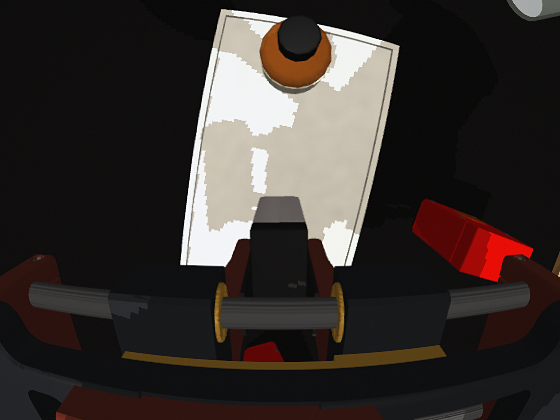

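The jaws hold the cell (gap 25.4 mm). Its top's front edge is at row 222, columns 251–308. Now I lift and measure its position in the hand.

Run:
```python
from bench import *
from h import *
R=np.array([[np.cos(np.radians(12.3)),-np.sin(np.radians(12.3))],[np.sin(np.radians(12.3)),np.cos(np.radians(12.3))]])
im=dict(np.load("w_grasp2.npz"));g=cv2.cvtColor(im["frame"],cv2.COLOR_BGR2GRAY);print(g[190:245,279])
for u,v in((252,223),(279,223),(307,223)):print((wpts(im,u,v,.08)[:2]-[.551,-.233])@R)
s0=state();move_l([.551,-.233,.12],.12);hold(.4)
s=state();print("gap",s["finger_gap"],s["ee_pos"],s["ft_force"]-s0["ft_force"],s["time"])
im=get_image("wrist");cv2.imwrite("pics/w_lift.png",im["frame"]);np.savez("w_lift.npz",**im)
g=cv2.cvtColor(im["frame"],cv2.COLOR_BGR2GRAY);print(g[190:245,279])
im=get_image("scene");cv2.imwrite("pics/s_lift.png",cv2.resize(im["frame"][120:230,220:360],None,fx=5,fy=5,interpolation=2))
```

```text
[192 192 193 192 193 187 132  86  91  91  91  92  92  92  92  92  91  92
  92  92  93  93  93  93  93  92  93  92  93  92  96  97  45   9  11  12
  11  11  14  16  20  20  21  22  21  20  21  21  21  20  21  21  21  22
  22]
[-0.01252496  0.02728511]
[-0.00074921  0.0272915 ]
[0.01146545 0.02727223]
gap 0.0261224337539585 [ 0.55090655 -0.2329302   0.11966043] [-1.03830696  0.36416464 -2.48309744] 13.5083
[252 252 252 252 253 255 193  96 103 105 106 107 105 107 107 106 106 107
 107 107 106 107 107 107 107 107 107 107 107 106 110 115  74   8  13  16
  15  14  15  19  24  24  25  26  24  26  26  24  25  24  25  24  25  26
  25]
```

View pics/s_lift.png

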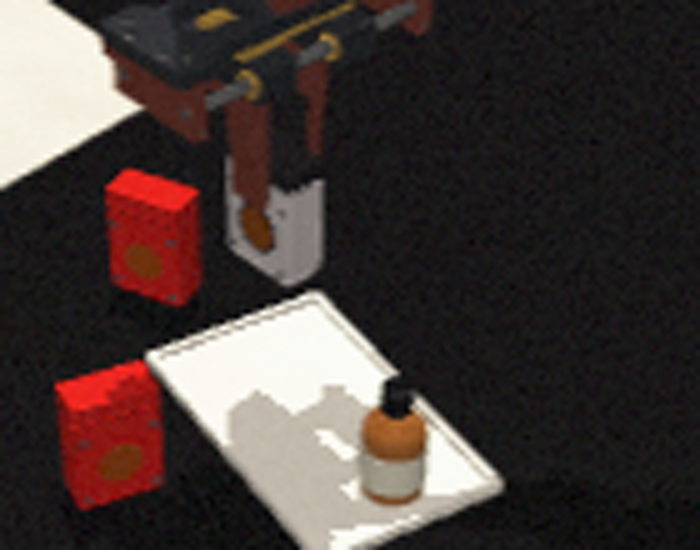

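View pics/w_lift.png

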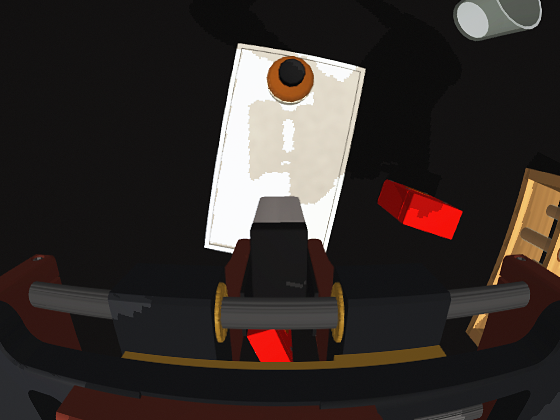

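Run:
```python
from h import *
th=np.radians(12.3);R=np.array([[np.cos(th),-np.sin(th)],[np.sin(th),np.cos(th)]])
im=dict(np.load("w_grasp2.npz"));im2=dict(np.load("w_cell.npz"));im3=dict(np.load("w_lift.npz"))
for d in(-.002,-.001,0,.001,.002):
    f=lambda y,z,im:wproj(im,np.append(np.array([.551,-.233])+R@[0,y],z))[1]
    print(d,"grasp2 top edge %.1f low edge %.1f"%(f(.025+d,.08,im),f(.025+d,.008,im)),"w_cell near %.1f far %.1f low %.1f"%(f(.025+d,.08,im2),f(-.025+d,.08,im2),f(.025+d,.008,im2)), "lift low %.1f top %.1f"%(f(.025+d,.099,im3),f(.025+d,.171,im3)))
print(im["frame"][218:236,275])
cv2.imwrite("pics/g2c.png",cv2.resize(np.clip(im["frame"][185:275,225:335].astype(float)*3,0,255).astype(np.uint8),None,fx=6,fy=6,interpolation=2))
```

```text
-0.002 grasp2 top edge 232.4 low edge 198.1 w_cell near 177.6 far 227.9 low 168.6 lift low 198.3 top 232.7
-0.001 grasp2 top edge 230.2 low edge 196.6 w_cell near 176.6 far 226.9 low 167.8 lift low 196.8 top 230.6
0 grasp2 top edge 228.0 low edge 195.1 w_cell near 175.5 far 225.9 low 166.9 lift low 195.3 top 228.4
0.001 grasp2 top edge 225.8 low edge 193.6 w_cell near 174.5 far 224.9 low 166.1 lift low 193.8 top 226.2
0.002 grasp2 top edge 223.6 low edge 192.1 w_cell near 173.5 far 224.0 low 165.2 lift low 192.3 top 224.0
[[ 91  94 100]
 [ 91  94 100]
 [ 94  97 103]
 [ 97 101 106]
 [ 62  63  66]
 [  8   6   7]
 [ 10  10  10]
 [ 12  11  11]
 [ 12  11  13]
 [ 14  12  14]
 [ 14  13  14]
 [ 15  16  16]
 [ 20  20  21]
 [ 21  22  22]
 [ 21  20  21]
 [ 21  21  22]
 [ 22  21  22]
 [ 22  21  23]]
```

View pics/g2c.png

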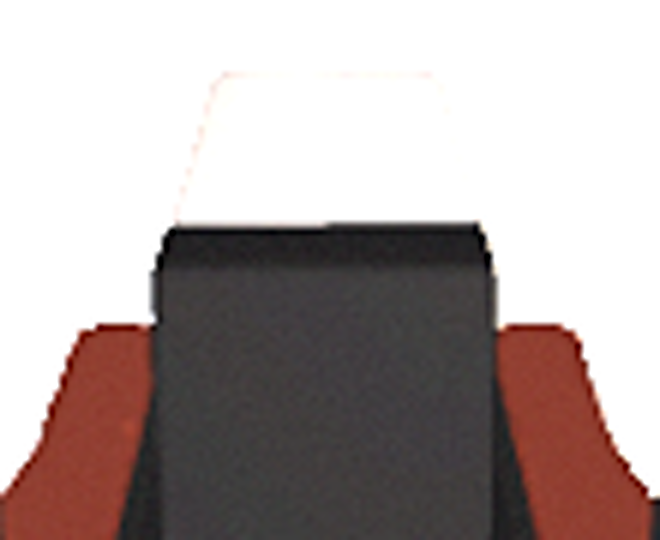

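The cell sits about 0.7 mm off in the tool's y and is upright. I carry it over to the port, hold it about 15 mm above, and check.

Run:
```python
from bench import *
from h import *
move_l([.551,-.233,.21],.2)
move_to([.5736,.2143,.21],quat(-1.3))
move_l([.5736,.2143,.178],.1); hold(.4)
s=state();print(s["ee_pos"],s["ee_rot"],s["finger_gap"],s["ft_force"],s["time"])
im=get_image("wrist");np.savez("w_ins.npz",**im);cv2.imwrite("pics/w_ins.png",cv2.resize(np.clip(im["frame"][130:280,190:370].astype(float)*1.5,0,255).astype(np.uint8),None,fx=4,fy=4,interpolation=2))
im=get_image("scene");np.savez("s_ins.npz",**im);cv2.imwrite("pics/s_ins.png",cv2.resize(im["frame"][200:320,320:460],None,fx=5,fy=5,interpolation=2))
```

```text
[0.57373773 0.21438075 0.17845942] [1.64382751e-04 7.15064079e-01 6.99058822e-01 3.15985421e-04] 0.02558669447812223 [-0.4146123  -0.29153729 -2.71513388] 16.7167
```

View pics/w_ins.png

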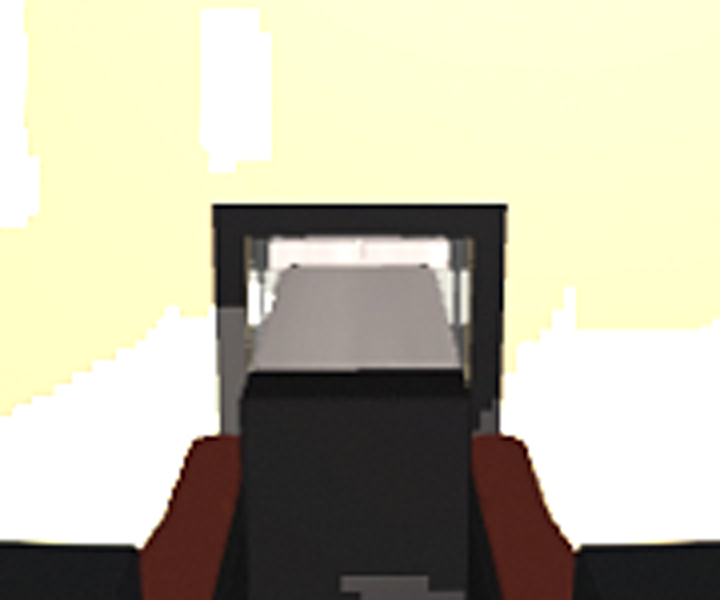

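View pics/s_ins.png

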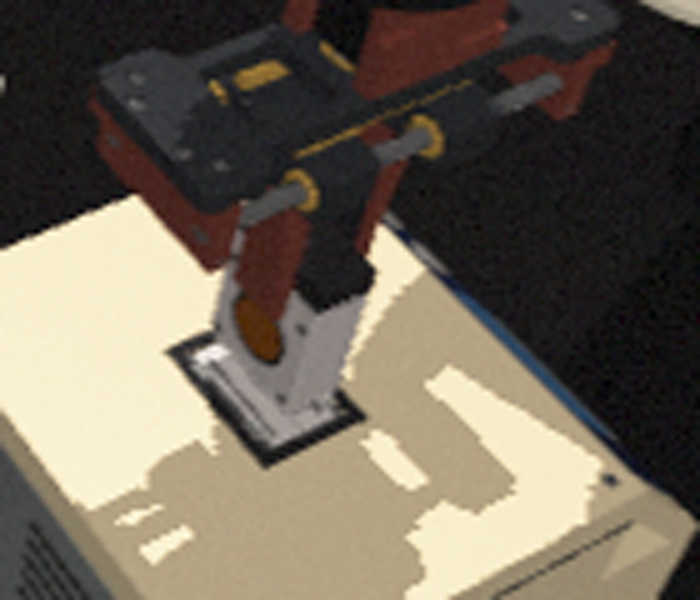

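The wrist crop shows the cell's foot at columns 263–299, centred on the leaf seam near column 280.5. I'll check this in numbers, then go down in small steps watching the force.

Run:
```python
from h import *
im=dict(np.load("w_ins.npz"))
e=wpts(im,281,181.2,.14);print("frame +y edge",e,"-> port y",e[1]-.0321)
print("frame x",wpts(im,243.3,185,.14),wpts(im,316.7,185,.14),"seam",wpts(im,280.7,191,.14))
print("foot edge",wpts(im,281,196.4,.157),"x",wpts(im,263.2,196.6,.157),wpts(im,298.8,196.6,.157))
e=wpts(im,281,222.5,.214);print("band")
```

```text
frame +y edge [0.57518992 0.24558915 0.14      ] -> port y 0.21348914610196293
frame x [0.5485787 0.2435769 0.14     ] [0.6003061  0.24238594 0.14      ] seam [0.57482589 0.23859974 0.14      ]
foot edge [0.57491181 0.23823831 0.157     ] x [0.56326552 0.23838272 0.157     ] [0.5865617  0.23784613 0.157     ]
band
```

Run:
```python
from bench import *
from h import *
X=[.5733,.2145]
f0=state()["ft_force"].copy()
for z in np.r_[np.arange(.172,.119,-.004),.120]:
    move_l([*X,z],.05);s=state();f=s["ft_force"]-f0
    print("%.4f"%s["ee_pos"][2],np.round(f,1),"%.4f"%s["finger_gap"],"%.2f"%s["time"])
    if f[2]>16 or np.abs(f[:2]).max()>10: print("STOP");break
hold(.15);s=state();print(s["ee_pos"],s["ft_force"]-f0,s["time"])
im=get_image("wrist");np.savez("w_in2.npz",**im);cv2.imwrite("pics/w_in2.png",cv2.resize(np.clip(im["frame"][130:280,190:370].astype(float)*1.5,0,255).astype(np.uint8),None,fx=4,fy=4,interpolation=2))
```

```text
0.1711 [-1.1 -0.5  0.8] 0.0259 17.08
0.1675 [-0.7  0.6  1.5] 0.0261 17.33
0.1643 [-0.2 -0.1  0.3] 0.0264 17.58
0.1610 [-0.6 -0.2  7.5] 0.0257 17.83
0.1569 [0.2 1.1 7.3] 0.0261 18.08
0.1517 [-0.6  1.   5.1] 0.0260 18.33
0.1467 [-0.2  1.   1.9] 0.0257 18.58
0.1427 [-0.6  1.2 -1. ] 0.0260 18.83
0.1390 [-1.   1.1 -0.8] 0.0258 19.08
0.1354 [-0.9  0.7 -0.6] 0.0261 19.33
0.1316 [ 0.3  0.2 -0.1] 0.0258 19.58
0.1275 [-0.3  0.2  0.3] 0.0262 19.83
0.1235 [-1.1  1.4  0.6] 0.0256 20.08
0.1198 [-1.2  1.3  1.7] 0.0261 20.33
0.1198 [-1.   0.8  2.1] 0.0262 20.58
[0.57307178 0.21455576 0.11983401] [-1.89329022  0.75648165  1.18951258] 20.7333
```

View pics/w_in2.png

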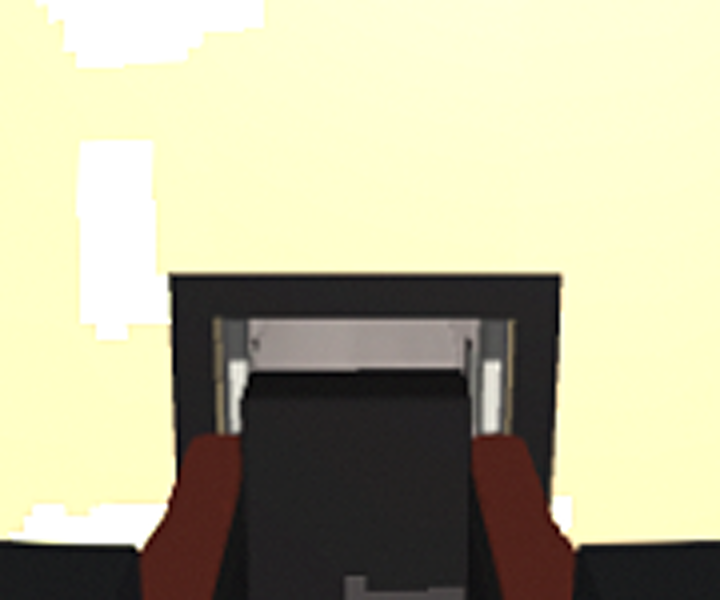

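The cell is through the flap, upright between the open leaves, with a force peak of about 7.5 N. Before releasing I feel for the leaf-spring grip with a few small steps.

Run:
```python
from bench import *
from h import *
X=[.5733,.2145]
F=lambda n=6:np.mean([ (hold(.02),state()["ft_force"])[1] for _ in range(n)],0)
f0=np.array([-.41,-.29,-2.7])
print(F()-f0,state()["finger_gap"])
for z in (.119,.118,.117):
    move_l([*X,z],.03);f=F(4)-f0;s=state();print("%.4f"%s["ee_pos"][2],np.round(f,1),"%.2f"%s["time"])
    if f[2]>12:break
```

```text
[-1.45354407  0.91128     0.48272208] 0.025751051992982388
0.1197 [-4.2  0.5  5.9] 21.20
0.1192 [-4.6  0.1  8.7] 21.52
0.1184 [-5.1  0.1  9.1] 21.83
```

Run:
```python
from bench import *
from h import *
X=[.5733,.2145]
F=lambda n=6:np.mean([ (hold(.02),state()["ft_force"])[1] for _ in range(n)],0)
f0=np.array([-.41,-.29,-2.7])
for z in (.1165,.116,.1155):
    move_l([*X,z],.03);f=F(4)-f0;s=state();print("%.4f"%s["ee_pos"][2],np.round(f,1),"%.2f"%s["time"])
    if f[2]>12:break
im=get_image("scene");np.savez("s_in3.npz",**im);cv2.imwrite("pics/s_in3.png",cv2.resize(im["frame"][220:310,330:430],None,fx=7,fy=6,interpolation=2))
```

```text
0.1179 [-4.5  0.1  8.8] 22.15
0.1172 [-5.   0.4  8.5] 22.47
0.1165 [-5.1  0.8  7.8] 22.78
```

View pics/s_in3.png

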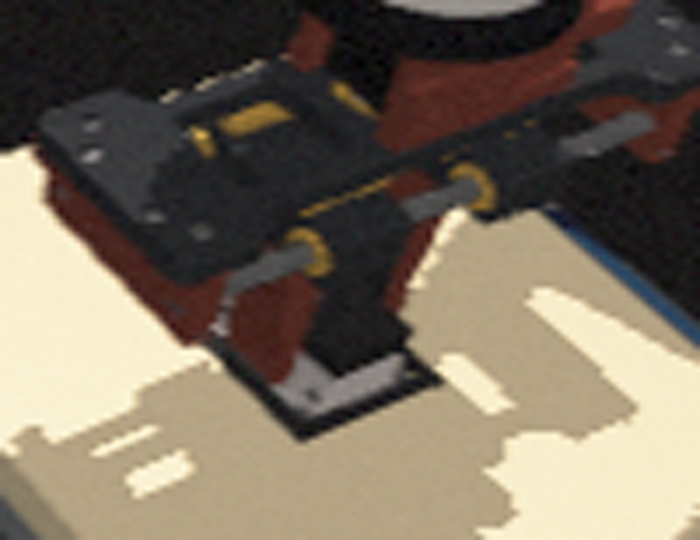

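The force is steady at about 8 N while the cell moves on, so the leaf spring holds it. I relax the load, release, back off, turn 90° and close the fingers, then look.

Run:
```python
from bench import *
from h import *
move_l([.5733,.2145,.1172],.03);hold(.1);print(state()["ft_force"])
gripper_open();s=state();print(s["ee_pos"],s["finger_gap"],s["ft_force"])
move_l([.5733,.2145,.17],.15)
move_to([.5733,.2138,.17],quat(88.7));close();hold(.2)
s=state();print(s["ee_pos"],s["finger_gap"],s["ft_force"],s["time"],s["joint_pos"])
im=get_image("wrist");np.savez("w_push.npz",**im);cv2.imwrite("pics/w_push.png",im["frame"])
im=get_image("scene");np.savez("s_push.npz",**im);cv2.imwrite("pics/s_push.png",cv2.resize(im["frame"][200:310,330:430],None,fx=6,fy=5,interpolation=2))
```

```text
[-4.79158629  0.6671611   0.58000545]
[0.57331065 0.21451265 0.11720084] 0.08796490877914984 [ 0.85919539 -0.90943202 -0.34498883]
[0.57330611 0.21382679 0.17002299] 0.0004281250096521867 [0.65362491 0.74736304 0.18988971] 27.6833 [ 3.01382775e-01  1.19315401e-01  1.24843170e+00  2.24388938e-05
  1.77379321e+00 -1.24672013e+00]
```

View pics/w_push.png

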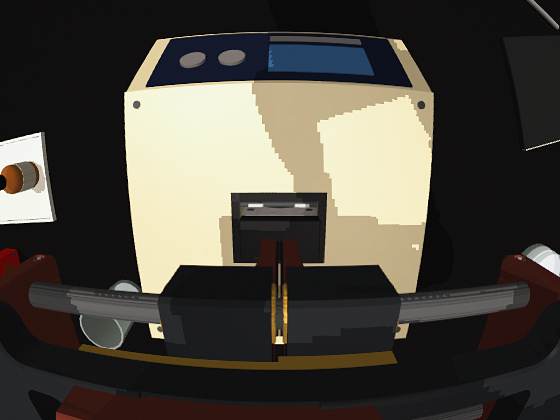

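View pics/s_push.png

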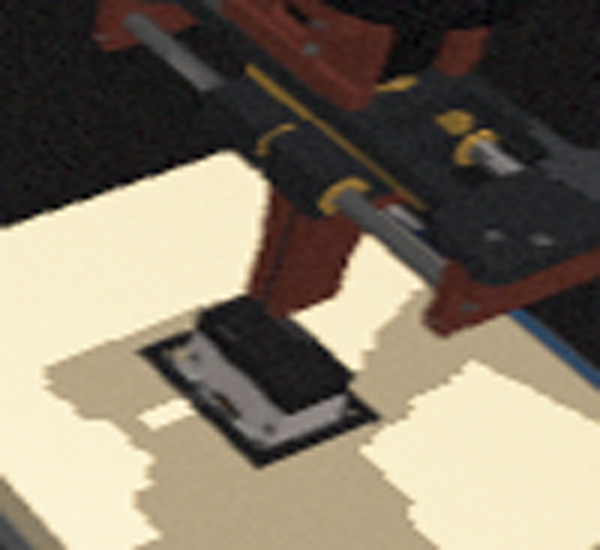

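The cell stands in the port by itself, with the closed fingers centred above it. Now I push it down, feeling the force, with fine steps once the seat may be near.

```bash
cat > push.py <<'E'
from bench import *
from h import *
import sys
X=[.5733,.2138]
F=lambda n=3:np.mean([ (hold(.012),state()["ft_force"])[1] for _ in range(n)],0)
f0=F(6);print("zero",f0,state()["ee_pos"][2])
z=.150;move_l([*X,z],.1)
while z>.101:
    z-=.003 if z<.145 else .002
    move_l([*X,z],.05);f=F(2)-f0;s=state()
    print("%.4f %.4f"%(z,s["ee_pos"][2]),np.round(f,1),"%.2f"%s["time"])
    if f[2]>13 or np.abs(f[:2]).max()>10:print("STOP");break
print(F(5)-f0)
np.save("f0.npy",f0)
E
python3 push.py
```

```text
zero [-0.1707721  -0.41064626 -0.31517394] 0.16998331696315275
0.1480 0.1484 [ 0.4 -0.3  0.1] 28.45
0.1460 0.1460 [-0.3  0.9  0.4] 28.72
0.1440 0.1438 [-0.2  0.2 -0.6] 28.98
0.1410 0.1414 [0.1 0.4 3.6] 29.25
0.1380 0.1388 [-0.4  0.8  5.1] 29.52
0.1350 0.1353 [0.1 0.3 4.9] 29.78
0.1320 0.1320 [-0.6  0.6  4.2] 30.05
0.1290 0.1288 [-1.2  1.5  3.7] 30.32
0.1260 0.1257 [-1.5  0.4  3.1] 30.58
0.1230 0.1227 [-1.2  0.8  2.6] 30.85
0.1200 0.1197 [-0.8  0.6  3.5] 31.12
0.1170 0.1167 [-2.2  0.2  2.8] 31.38
0.1140 0.1136 [-1.7  1.3  2.4] 31.65
0.1110 0.1106 [-1.3 -0.1  1.8] 31.92
0.1080 0.1076 [-1.1  0.8  1.7] 32.18
0.1050 0.1046 [-0.8  0.7  2.4] 32.45
0.1020 0.1017 [-0.1  0.9  2.7] 32.72
0.0990 0.0986 [-0.6  2.   2.6] 32.98
[-0.35619303  0.6384789   2.42751276]
```

```bash
cat > push2.py <<'E'
from bench import *
from h import *
X=[.5733,.2138];f0=np.load("f0.npy")
F=lambda n=3:np.mean([ (hold(.012),state()["ft_force"])[1] for _ in range(n)],0)
z=.099;h=[]
while z>.072:
    z-=.0006
    move_l([*X,z],.02);f=F(3)-f0;s=state();h.append(f[2])
    b=np.median(h[:8])
    print("%.4f %.4f"%(z,s["ee_pos"][2]),np.round(f,1),"%.2f"%s["time"])
    if f[2]>12 or f[2]>b+8 or np.abs(f[:2]).max()>10 or s["time"]>52:print("STOP");break
f=F(8)-f0;s=state();print(f,s["ee_pos"],s["time"])
E
python3 push2.py
```

```text
0.0984 0.0985 [-1.3  0.5  2.8] 33.30
0.0978 0.0980 [-1.6  0.3  4.7] 33.58
0.0972 0.0972 [-1.9  0.6  4.5] 33.85
0.0966 0.0966 [-1.4  0.9  4.9] 34.12
0.0960 0.0959 [-1.1  0.1  4.8] 34.40
0.0954 0.0955 [-1.1  0.7  4.8] 34.67
0.0948 0.0949 [-1.2  0.2  5.2] 34.95
0.0942 0.0943 [-0.6  0.8  5.1] 35.23
0.0936 0.0937 [-0.8  0.3  5.7] 35.50
0.0930 0.0931 [-1.1  0.9  5.2] 35.77
0.0924 0.0926 [-1.3  0.6  4.8] 36.05
0.0918 0.0920 [-1.4  0.4  6.3] 36.33
0.0912 0.0915 [-1.5  0.1  6.1] 36.60
0.0906 0.0910 [-1.4  0.5  5.9] 36.88
0.0900 0.0904 [-1.9  1.   6.3] 37.15
0.0894 0.0901 [-2.1  0.6  7.3] 37.42
0.0888 0.0901 [-3.  -0.2  9.7] 37.70
0.0882 0.0901 [-4.1 -0.6 11.6] 37.98
0.0876 0.0900 [-4.6 -1.  13.6] 38.25
STOP
[-4.61108303 -0.68944772 13.59278197] [0.57363568 0.2138377  0.09004802] 38.3167
```

The stop is solid: the tips stopped advancing (z 0.0901) while the force climbed steeply from about 6 to 13.6 N. Before that there was a small rise over about 2.5 mm, which is the sprung plate. That puts the cell's top about 26 mm below the analyser top, inside the expected range. Now I withdraw straight up and check.

Run:
```python
from bench import *
from h import *
f0=np.load("f0.npy");hold(.2)
X=[.5733,.2138]
for z in(.090,.095,.105,.115,.125,.15):
    move_l([*X,z],.06);s=state();print("%.4f"%s["ee_pos"][2],np.round(s["ft_force"]-f0,1),"%.2f"%s["time"])
move_l([*X,.24],.2);hold(.3)
for n in("wrist","scene","top"):
    im=get_image(n);np.savez(f"{n}_end.npz",**im)
    c={"wrist":im["frame"][150:280,190:370],"scene":im["frame"][230:310,320:430],"top":im["frame"][140:300,80:430]}[n]
    cv2.imwrite(f"pics/{n}_end.png",cv2.resize(c,None,fx=700/c.shape[1],fy=700/c.shape[1],interpolation=2))
print(state()["time"])
```

```text
0.0901 [-0.5  0.4  6.3] 38.77
0.0939 [-1.7  0.  -0.4] 39.02
0.1067 [-0.2 -0.6  3.1] 39.33
0.1158 [-0.3  0.1  0.7] 39.65
0.1257 [ 0.1  0.4 -0.2] 39.97
0.1504 [0.2 0.1 0.3] 40.53
41.5833
```

View pics/wrist_end.png

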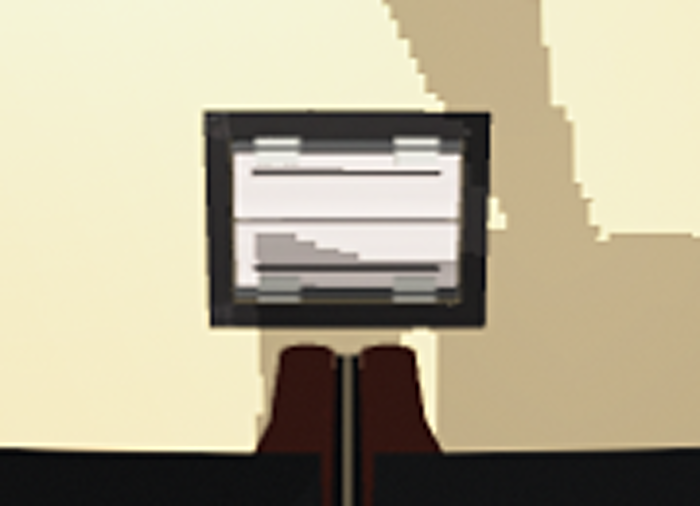

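View pics/scene_end.png

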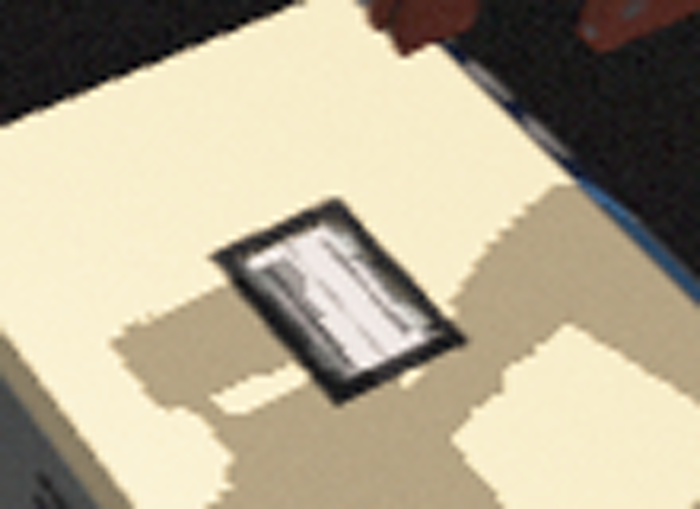

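View pics/top_end.png

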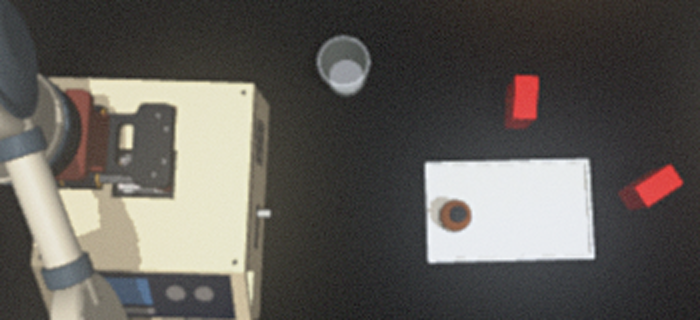

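Both leaves lie flush and shut: the wrist crop shows the seam straight at row 220 with no gap. The tray holds only the bottle, and the bottle and beaker stand where they were. The robot is clear of everything, so I hand the job in.

Run:
```python
from bench import *
s=state();print(s["ft_force"],s["ee_pos"],s["time"]);job_done()
```

```text
[-0.65703229  0.35637783  0.20050023] [0.57315767 0.21375888 0.23950887] 41.5833
the job is handed in; nothing more can be done
```

The cell is in the analyser and pushed home on its seat, and I handed the job in at 41.6 s. `job_done()` reports no verdict.

**What I did:** I gripped the cell by its broad faces, lowered it through the flap (peak about 7.5 N) until the leaf spring held it, and released it. I then turned the gripper 90° and pushed the cell down with closed fingers.

**Seat:** The push stayed at roughly 2 to 6 N, then rose slightly over the sprung plate's travel. It ended at a hard stop, with force climbing to 13.6 N and no further movement. The cell's top is about 26 mm below the analyser's top, within the expected 21 to 36 mm.

**Last checks:** After I withdrew, the wrist and scene pictures show both leaves shut and flush. The top picture shows the bottle, beaker and red look-alikes where they were, and the wrist force is near zero. I could not see the seat plate or the cell's tilt under the shut leaves; those rest on the force and depth readings.

**What disagreed:**
- **Fingertip height:** the real fingertips sit about 32 mm higher than the documented tool frame says: 24 mm above the reported TCP instead of 8 mm below it. My first grasp therefore closed on air just above the cell. It touched nothing, and I measured the offset in the depth images and used it from then on.
- **Push force:** the measured push once the leaf spring had the cell was often 2 to 3 N, below the stated 4 to 9 N. The cell's own weight may account for part of that.

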